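# Set the height stop with the gauge blade

### The job

Set the height stop on the little jig: push the flat steel gauge into the lane under the raised brass foot until its red line is even with the front edge of the foot, and let go of it. Then press the red knob gently down until the foot rests on the gauge, and leave both like that, with the gauge still at its line, so that I can lock the height. Do not shift the tape measure, the roll of masking tape or the sanding block that lie beside the jig.

Things in the scene. Friction and masses are not known exactly. Their poses are not given: they have to be found in the camera images.
- jig: Height-stop jig fixed on the bench: plywood board 8 mm thick, 150 mm wide in y, x = -200 to +125 mm. Origin: on the bench, on the lane's centre line, straight below the front edge of the brass foot. +x: along the lane, the way the gauge goes in. A blue column (x = 89 to 111 mm) carries a blue arm, 32 mm wide, forward to x = 12 mm, top 93 mm above the bench, a black lock screw 36 mm out on its -y side.
- lane_mouth (a point): Centre of the funnel's mouth, on the board, at the jig's x = -32 mm. Two aluminium guide rails 12 mm high stand on the board: the funnel narrows from about 65 mm at the mouth to 37 mm at x = 0, then they run parallel, 37 mm apart, to x = 62 mm. The lane has no end stop.
- gauge: Loose flat steel gauge, 130 x 32 x 6 mm, about 0.22 kg, lying on the board before the funnel, roughly pointing in. Origin: underside of the blade, on its centre line, below the red line across it. +x: to the rounded nose, 40 mm ahead of the origin. It slides with ordinary friction and stops when the push stops. Line even with the foot's edge: origin at the jig's x = 0, 8 mm above the bench.
- gauge_bar (a point): Middle of the flat rear face of the yellow plastic bar that stands across the gauge's rear end, 90 mm behind the gauge's origin and 12 mm above its underside. The bar is 80 mm wide (y), 14 mm thick (x), its top 24 mm above the blade's underside; push it on this face.
- foot (a joint): How far the brass foot (45 mm long in x from the jig's x = 0, 30 mm wide, 14 mm thick) has been lowered, in m. At 0 its underside is 20 mm above the board; it rests on the 6 mm gauge at 0.014; the slide ends at 0.019. It starts raised, between 0 and 0.008, clear of the gauge. The slide is stiff: it stays where it is left and takes about 3 N downward (more when fast) to move.
- foot_knob (a point): Centre of the top of the red round knob, 36 mm across, on the rod above the foot; on the lane's centre line at the jig's x = 25 mm; 133 mm above the bench when the joint is 0, and it goes down with the foot. Nothing stands higher on the jig.
- tape_measure: Yellow and black tape measure, 38 x 97 x 66 mm, loose on the bench beside the jig; origin at the centre of its underside. To be left alone.
- masking_tape: Roll of masking tape, 104 mm across, 25 mm high, lying flat and loose beside the jig; origin at the centre of its underside. To be left alone.
- sanding_block: Cork sanding block, 64 x 113 x 32 mm, loose beside the jig; origin at the centre of its underside. To be left alone.
Not all that is in view belongs to the job. Leave any turquoise look-alike of the gauge alone.

How it is judged (in metres and radians):
On the way:
1. the gauge lies flat in the lane with its red line within 4 mm of the foot's front edge, let go of, the foot still raised (x of gauge in the frame of jig between -0.004 and 0.004 m and y of gauge in the frame of jig between -0.004 and 0.004 m and z of gauge in the frame of jig between 0.006 and 0.01 m and angle between the x axis of gauge and the x axis of jig, either way round below 0.1 rad and angle between gauge's own z axis and vertical below 0.05 rad and contact force between the fingers and gauge below 0.1 N and value of joint foot below 0.0115 m), for 0.2 s.
At the end, for the whole second after the job is handed in: The gauge lies flat and at rest in the lane, its red line within 4 mm of the foot's front edge (along the lane) and its origin within 4 mm of the lane's centre line, square to within 0.1 rad; the foot is down on it, joint between 0.0125 and 0.0155 (x of gauge in the frame of jig between -0.004 and 0.004 m and y of gauge in the frame of jig between -0.004 and 0.004 m and z of gauge in the frame of jig between 0.006 and 0.01 m and angle between the x axis of gauge and the x axis of jig, either way round below 0.1 rad and angle between gauge's own z axis and vertical below 0.05 rad and value of joint foot between 0.0125 and 0.0155 m and linear speed of gauge below 0.01 m/s and velocity of joint foot between -0.005 and 0.005 m/s); the robot touches nothing.
It fails at once if the foot is pressed on the gauge with more than 40 N (contact force between foot and gauge above 40 N).
It fails at once if the tape measure is shifted more than 20 mm (distance of tape_measure from where it was at the start of the episode above 0.02 m).
It fails at once if the masking tape is shifted more than 20 mm (distance of masking_tape from where it was at the start of the episode above 0.02 m).
It fails at once if the sanding block is shifted more than 20 mm (distance of sanding_block from where it was at the start of the episode above 0.02 m).
It also fails if it takes over 51 s, if anything falls off the work surface, if the arm or the gripper's body presses on something with over 40 N, if the wrist force passes 120 N, or if a joint passes its speed limit or range.

### The arm

A 7-joint arm with a two-finger parallel gripper is mounted at the origin on a cart in front of the work surface, level with it; the furniture and walls round the work are solid. World frame = base frame: x ahead of the robot, y to its left, z up, the work surface at z = 0. Lengths are in mm, angles in rad, forces in N, time in s.
With the tool pointing down it reaches from about 400 to 875 mm from the base axis. Payload 19.3 kg.
Tool frame: the origin (TCP) lies at the very end of the fingers, on their centre line; the grasp point (between the pads) lies 19 mm behind it (grip_point_offset is the z of the grasp point in the tool frame, in mm); z points along the fingers, y is the line along which they close (so a half turn about z gives the same grasp; the last joint's range is limited). The gripper opens to 85 mm and grips with 20 to 120 N. Pads are 22 mm wide; open, the fingers measure 114 mm over their backs; the gripper's body (76 mm by 85 mm) begins 54 mm behind the grasp point. The pads swing forward as they close: fully open they stand 13 mm farther back than shut.
Start: joints at [-1.288, 0.521, -0.036, 1.599, 0.021, 1.021, -0.113], TCP at [215.972, 586.49, 231.291] pointing down, gripper open.
Joint ranges: [-2.91, 2.91], [-0.3, 2.13], [-1.5, 1.42], [0.17, 2.43], [-1.26, 4.41], [0.16, 1.93], [-2.52, 2.52]. Speed limits (rad/s): [1.89, 1.89, 2.39, 2.39, 3.01, 3.01, 3.01].

### API

Orientations are given as a 3x3 rotation matrix whose columns are the frame's x, y, z axes.
In Python, from workcell import movep, movel, goto_joints, open_gripper, clamp, wait, inverse_kinematics, read_state, camera, PlanningError, finish_job, grip_point_offset gives the robot as it stands. Calls block until the motion is done:
- movep(position, orientation): joint-space move of the TCP to a pose.
- movel(position, frame=None, max_speed=150, guard=None): straight line of the TCP; frame=None keeps the orientation; max_speed is the mean speed in mm/s. With guard (N) it stops when the force on the tool has changed by that much, and returns True; else False.
- goto_joints(angles): joint-space move.
- open_gripper() and clamp(): open the fingers fully, or close them until they stop; the grip force is fixed at half the most.
- wait(seconds).
- inverse_kinematics(position, orientation): joint angles nearest the present ones, or None.
- read_state(): the state.
- camera(name): name is "scene" or "side" or "wrist"; returns a dict with "image" (384x512x3 uint8, blue, green, red), "range_z" (384x512 float32, mm along the optical axis (not along the pixel's ray), 0 where there is no reading), "fx", "fy", "cx", "cy" (pixels), "cam_to_world" (4x4, takes a point from camera to world coordinates). Camera axes: x right, y up, looking along -z (the intrinsics and any distortion apply to the point x, -y, -z); pixel columns grow to the right and rows downward; lengths in mm; the calibration is good to about 2 mm. A picture is of the moment at which its call begins.
A pose or a line that the arm cannot do raises PlanningError and nothing moves.
- finish_job(): hands the job in; it is judged then, once.
The state is a dict: "time": time; "qpos": joint angles; "qvel": joint speeds; "joint_efforts": joint torques, N m; "eef_pos": TCP position; "tool_rot": TCP orientation; "ft_force": force on the tool from outside, world axes, zero at the start; "torque": the same for the moment, N m; "finger_gap": finger opening in mm; "gripper_force": force on a finger pad.
Only numpy, scipy, OpenCV 4.12 (cv2) and the standard library are available. Lean on these libraries where they do the work, as an engineer would, in place of code of your own. Each camera call takes 0.05 s, during which the arm holds its last target. There are 200 camera calls.

## Working session

There is one attempt and no reset: what is moved stays moved. The work goes in short steps, each a Python script; the robot and the scene stay as the last script left them, time stands still between calls to the robot, and variables do not carry over. Pictures are saved under pics/ and viewed, at most 10 in all, crops included, and the job is handed in when it is done.

```bash
mkdir -p pics; ls
cat > h.py <<'E'
import numpy as np, cv2
from workcell import *
def cloud(c):
    z=c["range_z"].astype(float); v,u=np.mgrid[:z.shape[0],:z.shape[1]]
    P=np.stack([(u-c["cx"])/c["fx"]*z,-(v-c["cy"])/c["fy"]*z,-z],-1)
    T=np.array(c["cam_to_world"]); W=P@T[:3,:3].T+T[:3,3]; W[z<=0]=np.nan
    return W
def ray(c,u,v,h):
    T=np.array(c["cam_to_world"]); d=T[:3,:3]@np.array([(u-c["cx"])/c["fx"],-(v-c["cy"])/c["fy"],-1]); o=T[:3,3]
    return o+d*(h-o[2])/d[2]
E
python3 - <<'E'
from h import *
import pickle
for n in ["scene","side"]:
    c=camera(n); pickle.dump(c,open(n+".pkl","wb")); cv2.imwrite(f"pics/{n}.png",cv2.resize(c["image"],(800,600)))
    print(n,np.round(c["cam_to_world"],3).tolist(),c["fx"],[k for k in c])
s=read_state();print(s["time"],np.round(s["tool_rot"],3),grip_point_offset)
E
```

```text
pics
scene [[0.603, 0.591, -0.536, 11.674], [-0.798, 0.437, -0.415, -414.438], [-0.011, 0.678, 0.735, 929.934], [0.0, 0.0, 0.0, 1.0]] 460.16381864875285 ['image', 'range_z', 'fx', 'fy', 'cx', 'cy', 'cam_to_world']
side [[0.944, 0.198, -0.264, 357.859], [-0.329, 0.604, -0.725, -671.149], [0.016, 0.772, 0.636, 770.958], [0.0, 0.0, 0.0, 1.0]] 427.18757100695353 ['image', 'range_z', 'fx', 'fy', 'cx', 'cy', 'cam_to_world']
0.1 [[-0.938  0.346 -0.   ]
 [ 0.346  0.938 -0.001]
 [-0.    -0.001 -1.   ]] -18.700000000000003
```

View pics/scene.png

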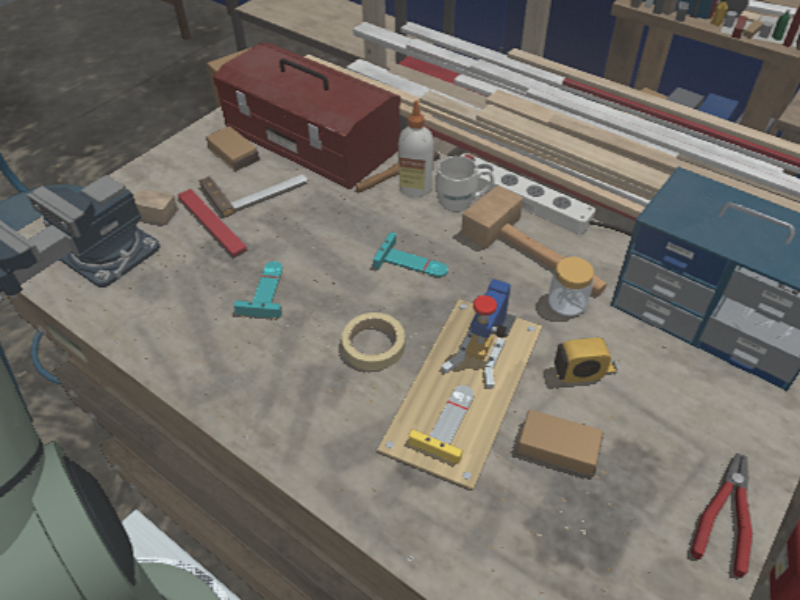

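View pics/side.png

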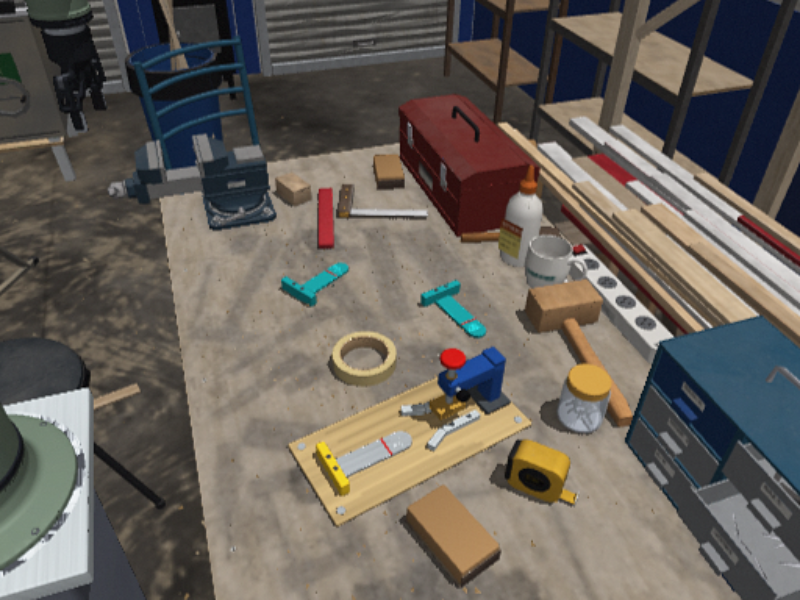

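Scene picture: the board has corners at about (378,452), (472,487), (541,326) and (462,301). The steel gauge has its yellow bar at (435,447) and its red line at (457,405), and the knob is at (485,304). The turquoise look-alikes at (265,290) and (410,258) stay alone. The steel one on the board is the right gauge.

```bash
cat >> h.py <<'E'
def mask(c,lo,hi):
    return cv2.inRange(cv2.cvtColor(c["image"],cv2.COLOR_BGR2HSV),np.array(lo),np.array(hi))
E
python3 - <<'E'
from h import *
import pickle
s=.64
for n,cs,kn in [("scene",[(378,452),(472,487),(541,326),(462,301)],(485,304)),("side",[(290,446),(338,523),(531,423)],(453,358))]:
    c=pickle.load(open(n+".pkl","rb")); W=cloud(c)
    for u,v in cs: print(n,ray(c,u*s,v*s,8).round(1))
    print("knob",W[int(kn[1]*s),int(kn[0]*s)].round(1),ray(c,kn[0]*s,kn[1]*s,130).round(1))
E
```

```text
scene [414.5 -60.2   8. ]
scene [ 449.6 -199.2    8. ]
scene [ 763.2 -131.5    8. ]
scene [731.7   5.2   8. ]
knob [651.2 -80.2 131.8] [651.7 -81.1 130. ]
side [419.8 -61.8   8. ]
side [ 452.1 -201.     8. ]
side [ 764.1 -132.8    8. ]
knob [648.1 -85.9 134.3] [651.7 -83.  130. ]
```

```bash
cat >> h.py <<'E'
def R(yaw,s=1):
    y=s*np.array([np.cos(yaw),np.sin(yaw),0]); z=np.array([0,0,-1.]); return np.stack([np.cross(y,z),y,z],1)
E
python3 - <<'E'
from h import *
import pickle
yaw=.215
for s in (1,-1):
    for p in [(430,-130,60),(540,-110,300),(652,-82,130)]:
        q=inverse_kinematics(p,R(yaw,s)); print(s,p,None if q is None else np.round(q,2))
q1=inverse_kinematics((540,-110,300),R(yaw,1));q2=inverse_kinematics((540,-110,300),R(yaw,-1))
s=1 if q2 is None or (q1 is not None and abs(q1[6])<abs(q2[6])) else -1
movep((540,-110,300),R(yaw,s))
c=camera("wrist");pickle.dump(c,open("w1.pkl","wb"));cv2.imwrite("pics/w1.png",cv2.resize(c["image"],(800,600)))
print(s,np.round(c["cam_to_world"],2).tolist(),read_state()["time"])
E
```

```text
1 (430, -130, 60) [-0.03  0.57  0.25  2.19 -0.34  0.42  0.71]
1 (540, -110, 300) [-0.42  0.41  0.71  1.74 -0.29  1.11  0.6 ]
1 (652, -82, 130) [-0.22  0.73  0.41  1.61 -0.35  0.88  0.53]
-1 (430, -130, 60) [-0.52  0.86  1.    2.21 -1.16  0.77 -1.62]
-1 (540, -110, 300) [-0.68  0.63  1.23  1.75 -0.63  1.23 -2.2 ]
-1 (652, -82, 130) [-0.59  1.09  1.22  1.63 -1.08  1.23 -2.06]
1 [[0.98, -0.2, -0.06, 526.28], [0.21, 0.94, 0.27, -40.1], [-0.0, -0.28, 0.96, 442.11], [0.0, 0.0, 0.0, 1.0]] 2.8667
```

View pics/w1.png

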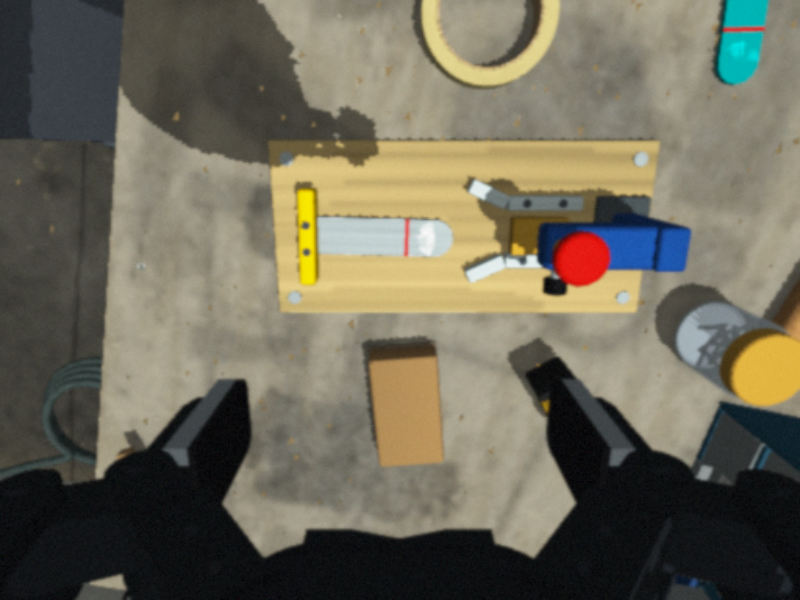

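The wrist picture (800x600) shows the board with corners at (270,141), (658,141), (637,312) and (281,312). The gauge's bar is at (307,237), its red line at (407,237) and the foot's front edge at about (512,235). The knob is at (581,258).

```bash
cat >> h.py <<'E'
def linefit(P):
    vx,vy,x,y=cv2.fitLine(np.float32(P),cv2.DIST_HUBER,0,.01,.01).ravel(); return np.array([x,y]),np.array([vx,vy])
def board(c,guess,yaw0):
    """refine jig frame from the wood board's four edges (rays onto z=8)."""
    hsv=cv2.cvtColor(c["image"],cv2.COLOR_BGR2HSV).astype(float); S=cv2.GaussianBlur(hsv[...,1],(3,3),0)
    T=np.linalg.inv(np.array(c["cam_to_world"]))
    def pix(p): q=T[:3,:3]@p+T[:3,3]; return c["cx"]-c["fx"]*q[0]/q[2], c["cy"]+c["fy"]*q[1]/q[2]
    ex=np.array([np.cos(yaw0),np.sin(yaw0)]); ey=np.array([-ex[1],ex[0]]); g=np.array(guess)
    out={}
    def edge(at,dirn):
        t=np.arange(-14,14.1,.5); pts=[pix(np.r_[at+dirn*k,8]) for k in t]
        m=np.float32([pts]); v=cv2.remap(S.astype(np.float32),m[...,0],m[...,1],cv2.INTER_LINEAR).ravel()
        d=v[:-4]-v[4:]; i=np.argmax(d); return at+dirn*(t[i]+t[i+4])/2,d[i]
    for name,cen,al,dr,rng in [("L",75*ey,ex,ey,np.arange(-180,110,6)),("Rr",-75*ey,ex,-ey,np.arange(-180,110,6)),("B",-200*ex,ey,-ex,np.arange(-65,66,5)),("F",125*ex,ey,ex,np.arange(-65,66,5))]:
        P=[edge(g+cen+al*k,dr) for k in rng]; P=[p for p,d in P if d>30]
        if len(P)<6: continue
        P=np.array(P); out[name]=(linefit(P),P)
    return out,ex,ey
E
cat > m.py <<'E'
from h import *
def measure(c,guess=(629,-87),yaw=.215):
    g=np.array(guess,float)
    for _ in range(3):
        o,ex,ey=board(c,g,yaw)
        ys=[np.arctan2(*(d*np.sign(d@ex))[::-1]) for k in("L","Rr") if k in o for d in [o[k][0][1]]]
        med={k:np.median((v[1]-g)@(ey if k in("L","Rr") else ex)) for k,v in o.items()}
        yaw=np.mean(ys)
        if "L" in med and "Rr" in med: dy=(med["L"]+med["Rr"])/2; wid=med["L"]-med["Rr"]
        dx=med.get("B",-200)+200; ln=med["F"]-med["B"] if "F" in med and "B" in med else None
        if ln: dx=(med["F"]+med["B"])/2+37.5
        g=g+ex*dx+ey*dy
    return g,yaw,ys,wid,ln
def loc(p,g,yaw):
    d=np.asarray(p)[...,:2]-g; return np.stack([d[...,0]*np.cos(yaw)+d[...,1]*np.sin(yaw),-d[...,0]*np.sin(yaw)+d[...,1]*np.cos(yaw)],-1)
def pts(c,m,h):
    v,u=np.nonzero(m); return np.array([ray(c,a,b,h) for a,b in zip(u,v)])
def redm(c): return mask(c,(0,110,70),(9,255,255))|mask(c,(171,110,70),(180,255,255))
def gauge(c,g,yaw):
    r=loc(pts(c,redm(c),14),g,yaw); r=r[(r[:,0]>-160)&(r[:,0]<10)&(abs(r[:,1])<35)]
    y=loc(pts(c,mask(c,(22,170,120),(34,255,255)),32),g,yaw); y=y[(y[:,0]>-230)&(y[:,0]<-60)&(abs(y[:,1])<60)]
    q=cv2.minAreaRect(np.float32(y)); 
    p,d=linefit(y); return r.mean(0),len(r),y.mean(0),q,np.arctan2(*(d*np.sign(d[1])))
E
python3 - <<'E'
from m import *
import pickle
c=pickle.load(open("w1.pkl","rb"))
g,yaw,ys,w,l=measure(c); print("jig",g,yaw,ys,w,l)
r,n,yb,q,a=gauge(c,g,yaw); print("line",r,n,"bar",yb,q,"bar tilt",a)
k=pts(c,redm(c),130); k=loc(k,g,yaw); k=k[k[:,0]>5]; k=k[abs(k[:,1])<40]; print("knob@130",(k.min(0)+k.max(0))/2,np.ptp(k,axis=0))
for u,v in [(512,225),(512,250)]: print(loc(ray(c,u*.64,v*.64,38),g,yaw))
W=cloud(c);m=redm(c)>0;z=W[m];z=z[z[:,2]>90];print("knob z",np.median(z[:,2]))
print("scene/side")
for n in("scene","side"):
    c2=pickle.load(open(n+".pkl","rb")); 
    print(n,measure(c2)); r,n_,yb,q,a=gauge(c2,g,yaw);print(r,yb,q,a)
    z=cloud(c2)[redm(c2)>0]; z=z[(abs(loc(z,g,yaw)-[25,0])<40).all(1)]; z=z[z[:,2]>90];print(np.median(z[:,2]),np.percentile(z[:,2],[10,90]))
E
```

```text
Traceback (most recent call last):
  File "m.py", line 12, in measure
    g=g+ex*dx+ey*dy
                 ^^
UnboundLocalError: cannot access local variable 'dy' where it is not associated with a value
```

Run:
```python
from m import *
import pickle
c=pickle.load(open("w1.pkl","rb"))
for u,v in [(270,141),(658,141),(637,312),(281,312)]: print(loc(ray(c,u*.64,v*.64,8),np.array([629,-87]),.215))
h=cv2.cvtColor(c["image"],cv2.COLOR_BGR2HSV)
print(h[100:85:-1,int(350*.64)].tolist()[:16], h[80:100:2,int(500*.64)].tolist())
o,_,_=board(c,(629,-87),.215);print({k:len(v[1]) for k,v in o.items()})
```

```text
[-196.1860584    75.45640637]
[123.83530305  75.41274298]
[126.05017914 -72.74881766]
[-196.73210117  -72.72438909]
[[21, 113, 97], [22, 123, 95], [21, 120, 96], [23, 107, 98], [21, 120, 102], [20, 119, 103], [22, 114, 105], [22, 116, 103], [22, 116, 108], [21, 113, 104], [20, 105, 95], [24, 85, 72], [23, 46, 66], [16, 47, 71], [28, 46, 67]] [[19, 25, 145], [21, 31, 140], [22, 34, 134], [25, 33, 131], [30, 35, 118], [22, 105, 167], [22, 107, 203], [21, 113, 188], [21, 110, 183], [22, 112, 180]]
{'L': 48, 'B': 25, 'F': 11}
```

```bash
sed -i 's/if d>30/if d>18/' h.py
cat > t.py <<'E'
from m import *
import pickle
c=pickle.load(open("w1.pkl","rb"))
h=cv2.cvtColor(c["image"],cv2.COLOR_BGR2HSV); print(h[192:208,int(320*.64)].tolist())
g,yaw,ys,w,l=measure(c); print("jig",g,yaw,ys,w,l)
r,n,yb,q,a=gauge(c,g,yaw); print("line",r,n,"bar",yb,q,"bar tilt",a)
k=pts(c,redm(c),130); k=loc(k,g,yaw); k=k[k[:,0]>5]; k=k[abs(k[:,1])<40]; print("knob@130",(k.min(0)+k.max(0))/2,np.ptp(k,axis=0))
for u,v in [(512,225),(512,250)]: print(loc(ray(c,u*.64,v*.64,38),g,yaw))
W=cloud(c);m=redm(c)>0;z=W[m];z=z[z[:,2]>90];print("knob z",np.median(z[:,2]))
for n in("scene","side"):
    c2=pickle.load(open(n+".pkl","rb")); 
    try: print(n,measure(c2))
    except Exception as e: print(e)
    r,n_,yb,q,a=gauge(c2,g,yaw);print(r,yb,q,a)
    z=cloud(c2)[redm(c2)>0]; z=z[(abs(loc(z,g,yaw)-[25,0])<40).all(1)]; z=z[z[:,2]>90];print(np.median(z[:,2]),np.percentile(z[:,2],[10,90]))
E
sed -i 's/if "L" in med and "Rr" in med: dy=(med\["L"\]+med\["Rr"\])\/2; wid=med\["L"\]-med\["Rr"\]/wid=med["L"]-med["Rr"] if "L" in med and "Rr" in med else None\n        dy=(med["L"]+med["Rr"])\/2 if wid else (med["L"]-75 if "L" in med else med["Rr"]+75)/' m.py
python3 t.py
```

```text
[[23, 107, 207], [23, 108, 205], [22, 109, 204], [22, 110, 200], [22, 106, 204], [22, 108, 204], [23, 102, 209], [24, 92, 203], [22, 64, 182], [22, 45, 164], [23, 48, 163], [22, 43, 161], [21, 41, 160], [23, 42, 157], [24, 42, 158], [22, 40, 159]]
jig [629.06151098 -84.93943499] 0.21380295449565273 [np.float64(0.2149566322023494), np.float64(0.21264927678895607)] 150.00000000000003 324.0
line [-84.34826359  -6.59713668] 39 bar [-165.77691531   -0.93734007] ((-165.79937744140625, -2.6270065307617188), (80.11184692382812, 15.957365989685059), 88.82762145996094) bar tilt 0.025703626
knob@130 [24.31246984  0.48180869] [35.17369746 34.20525763]
[0.4819564  8.40103691]
[  1.78458516 -11.96558855]
knob z 131.25462096552195
scene (array([625.10042883, -85.54854599]), np.float64(0.21554587827567329), [np.float64(0.21492349878498448), np.float64(0.21616825776636212)], np.float64(150.5), None)Traceback (most recent call last):
  File "t.py", line 14, in <module>
    r,n_,yb,q,a=gauge(c2,g,yaw);print(r,yb,q,a)
                ~~~~~^^^^^^^^^^
  File "m.py", line 22, in gauge
    y=loc(pts(c,mask(c,(22,170,120),(34,255,255)),32),g,yaw); y=y[(y[:,0]>-230)&(y[:,0]<-60)&(abs(y[:,1])<60)]
  File "m.py", line 16, in loc
    d=np.asarray(p)[...,:2]-g; return np.stack([d[...,0]*np.cos(yaw)+d[...,1]*np.sin(yaw),-d[...,0]*np.sin(yaw)+d[...,1]*np.cos(yaw)],-1)
      ~~~~~~~~~~~~~~~~~~~~~^~
ValueError: operands could not be broadcast together with shapes (0,) (2,)
```

Jig origin is (629.1, -84.9), yaw 0.2138, and the board measures 324 x 150 as it should. The gauge line is at local (-84, -6.6) and the bar at (-166.5, -2.6). I'll grip the bar across its thickness and slide it in, stopping a little short to check.

```bash
cat >> m.py <<'E'
G=np.array([629.06,-84.94]); YAW=.2138
def wp(x,y,z): c,s=np.cos(YAW),np.sin(YAW); return [G[0]+c*x-s*y,G[1]+s*x+c*y,z]
E
python3 - <<'E'
from m import *
import pickle
gy=-.035
movep(wp(-166.5,-2.6,110),R(YAW+gy))
movel(wp(-166.5,-2.6,20),max_speed=80)
clamp(); s=read_state(); print(s["finger_gap"],s["gripper_force"],s["ft_force"],s["time"])
def st(t): s=read_state(); print(t,np.round(s["ft_force"],1),loc(s["eef_pos"],G,YAW),s["time"])
fr=R(YAW); print(movel(wp(-166,0,20),fr,max_speed=30,guard=30)); st("aligned")
print(movel(wp(-110,0,20),fr,max_speed=40,guard=25)); st("funnel")
print(movel(wp(-90,0,20),fr,max_speed=30,guard=25)); st("in")
c=camera("wrist");pickle.dump(c,open("w2.pkl","wb"));cv2.imwrite("pics/w2.png",cv2.resize(c["image"],(800,600)))
E
```

```text
12.227732391102784 59.02848243713379 [-1.87988302  0.29993529  8.15093781] 5.6333
False
aligned [-0.3  0.   6.3] [-1.65827536e+02 -1.65041541e-01] 5.8833
False
funnel [-8.4 -1.8 13.3] [-111.13216219   -0.17643211] 7.4333
False
in [-6.  -1.2 12.3] [-90.76373026  -0.18644498] 8.25
```

View pics/w2.png

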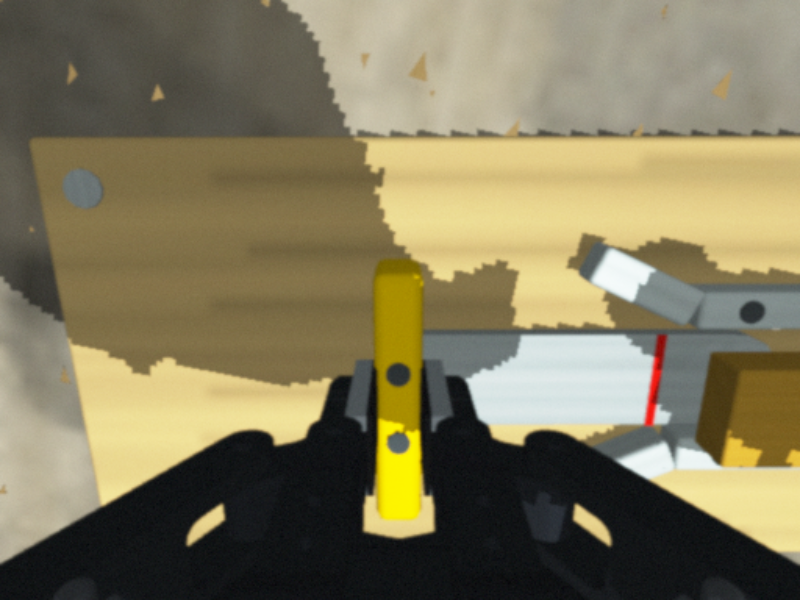

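The picture shows the bar held, the nose in the lane and the red line from (662,335) to (650,425). The foot's front lower edge is at about (698,460) and the rail kink at about (700,288). Checking how far short the line is.

```bash
cat > t2.py <<'E'
from m import *
import pickle,sys
c=pickle.load(open(sys.argv[1],"rb"))
r=loc(pts(c,redm(c),14),G,YAW); r=r[(r[:,0]>-60)&(r[:,0]<15)&(abs(r[:,1])<20)]
p,d=linefit(r);print("line n",len(r),"mean",r.mean(0),"tilt",d, "y range",r[:,1].min(),r[:,1].max())
o,ex,ey=board(c,G,YAW)
for k,v in o.items():
    q=loc(v[1],G,YAW); print(k,len(q),np.median(q,axis=0))
E
python3 t2.py w2.pkl
python3 - <<'E'
from m import *
import pickle
c=pickle.load(open("w2.pkl","rb")); s=.64
print("kink z20",loc(ray(c,700*s,288*s,20),G,YAW),"foot bottom corner",[loc(ray(c,698*s,460*s,h),G,YAW).round(1) for h in(20,24,28)],"foot top corner",[loc(ray(c,713*s,352*s,h),G,YAW).round(1) for h in(34,38,42)])
print("bar top edge mid",loc(ray(c,399*s,262*s,32),G,YAW))
z=cloud(c)[int(400*s),int(745*s)];print(z,[loc(ray(c,x*s,y*s,14),G,YAW).round(1) for x,y in[(560,329),(560,425)]])
E
```

```text
line n 345 mean [-6.88131157 -0.67681522] tilt [2.2263924e-04 1.0000000e+00] y range -17.32131101918175 14.686246493085633
L 36 [-75.   74.5]
Rr 34 [-69.   -70.25]
B 27 [-198.5    0. ]
kink z20 [-1.10677608 31.39935781] foot bottom corner [array([  7.8, -26.6]), array([  5.1, -23.9]), array([  2.4, -21.2])] foot top corner [array([-3.2, 17. ]), array([-5.9, 18.7]), array([-8.6, 20.3])]
bar top edge mid [-89.41338796  41.91471973]
[630.85203426 -78.61850873  40.45836272] [array([-39. ,  16.5]), array([-36. , -17.3])]
```

```bash
python3 - <<'E'
from m import *
import pickle
movel(wp(-82.3,0.2,20),R(YAW),max_speed=20,guard=25); wait(.2)
s=read_state(); print(loc(s["eef_pos"],G,YAW),s["ft_force"])
open_gripper(); wait(.2)
movel(wp(-83,0,150),max_speed=120)
movep(wp(-30,-40,280),R(YAW))
c=camera("wrist");pickle.dump(c,open("w3.pkl","wb"));cv2.imwrite("pics/w3.png",cv2.resize(c["image"],(800,600)))
print(read_state()["time"])
E
python3 t2.py w3.pkl
```

```text
[-8.29330458e+01  1.14771969e-02] [-5.52935417 -1.18751837 10.75793704]
11.85
line n 27 mean [ 0.86194493 -0.14268439] tilt [ 0.01911793 -0.99981725] y range -16.069838491165807 14.454770516012475
L 49 [-36.   74.5]
Rr 49 [-36. -75.]
B 27 [-1.99000000e+02 -7.10542736e-15]
F 18 [125.  20.]
```

View pics/w3.png

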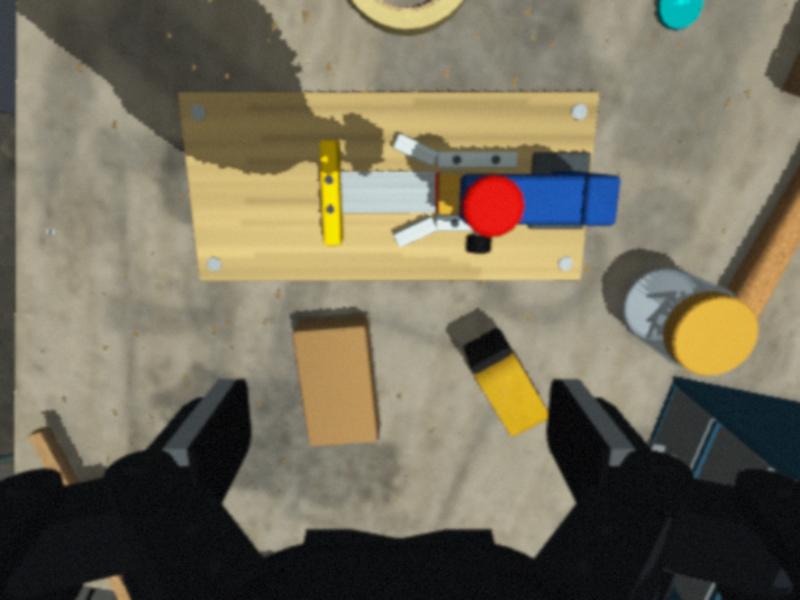

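The picture shows the gauge seated, with its red line at (437,192) right at the foot's front edge, the bar free and the neighbours untouched. The measured line offset is about +0.5 mm. Now pressing the knob with shut fingers, under force guard.

Run:
```python
from m import *
movep(wp(25,0,165),R(YAW)); clamp(); wait(.2)
f0=read_state()["ft_force"][2]
def st(t): s=read_state(); print(t,round(s["ft_force"][2]-f0,2),loc(s["eef_pos"],G,YAW).round(1),round(s["eef_pos"][2],2),s["time"])
st("start")
h=movel(wp(25,0,134),max_speed=40,guard=12); st(h)
for z in np.arange(132,114.9,-1):
    h=movel(wp(25,0,z),max_speed=5,guard=9); st(h)
    f=read_state()["ft_force"][2]-f0
    if h or abs(f)>11: break
```

```text
start 0.0 [25.  0.] 164.97 13.4083
False -1.39 [25.1 -0.1] 134.23 14.3333
False -1.54 [25. -0.] 131.98 14.8833
False -0.72 [25.  0.] 130.96 15.2333
False -0.89 [25. -0.] 129.91 15.5833
False -0.85 [25. -0.] 128.92 15.9333
False -1.25 [25.  0.] 127.94 16.2833
False -0.86 [25.  0.] 126.93 16.6333
False -0.71 [25. -0.] 125.93 16.9833
False -1.85 [25.  0.] 124.92 17.3333
False -0.51 [25.  0.] 123.93 17.6833
False -0.89 [25.  0.] 122.93 18.0333
False -0.34 [25.  0.] 121.93 18.3833
False -1.02 [25. -0.] 120.93 18.7333
False -1.6 [25.  0.] 119.92 19.0833
True 5.45 [25.  0.] 119.12 19.3667
```

Run:
```python
from m import *
c=camera("side"); i=c["image"][190:350,160:370]; cv2.imwrite("pics/s2.png",cv2.resize(i,None,fx=3.7,fy=3.7,interpolation=cv2.INTER_CUBIC))
s=read_state();print(s["ft_force"],s["eef_pos"],s["finger_gap"])
```

```text
[-0.15225779  0.94446279  6.93856909] [653.51429457 -79.64375818 119.12330632] -0.013329765971053446
```

View pics/s2.png

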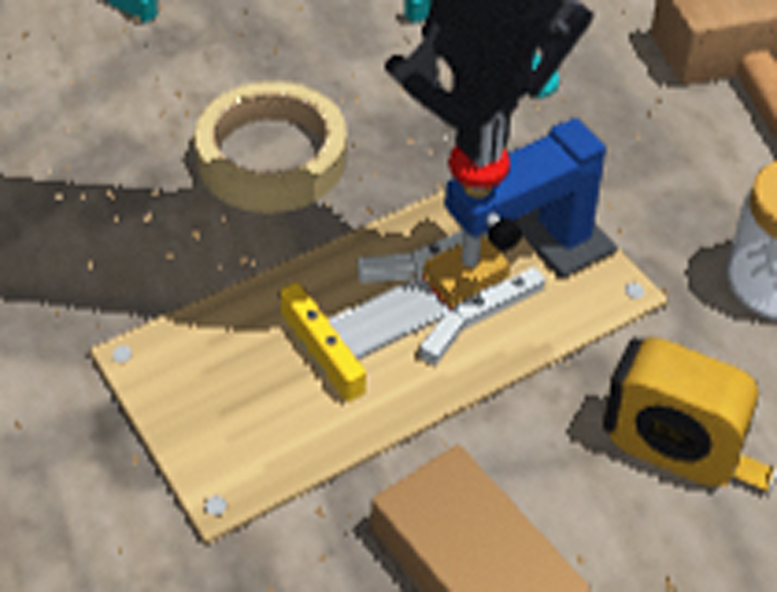

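The crop shows the fingers on the knob at (480,160) and the foot at (465,272) apparently down on the gauge. I'll press a little more to confirm it is solid, then back off and measure.

```bash
python3 - <<'E'
from m import *
import pickle
for z in (118.7,118.2):
    h=movel(wp(25,0,z),max_speed=4,guard=8); wait(.1); s=read_state(); print(h,s["ft_force"][2],s["eef_pos"][2])
    if s["ft_force"][2]>12: break
movel(wp(25,0,170),max_speed=60)
movep(wp(-30,-40,280),R(YAW)); 
c=camera("wrist");pickle.dump(c,open("w4.pkl","wb"));cv2.imwrite("pics/w4.png",cv2.resize(c["image"][80:180,180:400],None,fx=3.5,fy=3.5))
for n in("w3.pkl","w4.pkl"):
    c=pickle.load(open(n,"rb")); z=cloud(c)[redm(c)>0]; z=z[(abs(loc(z,G,YAW)-[25,0])<30).all(1)]; print(n,"knob z",np.median(z[z[:,2]>90][:,2]))
print(read_state()["time"])
E
python3 t2.py w4.pkl
```

```text
False 9.315380150786673 119.10654699072998
True 6.727275096520728 119.1331947916367
w3.pkl knob z 131.2612697951734
w4.pkl knob z 118.34940415350098
21.7167
line n 8 mean [ 0.16688947 -5.18898286] tilt [ 0.01808218 -0.9998365 ] y range -16.327906329573693 3.409439375757977
L 49 [-36.   74.5]
Rr 49 [-36. -75.]
B 27 [-1.99000000e+02 -7.10542736e-15]
F 18 [125.  20.]
```

View pics/w4.png

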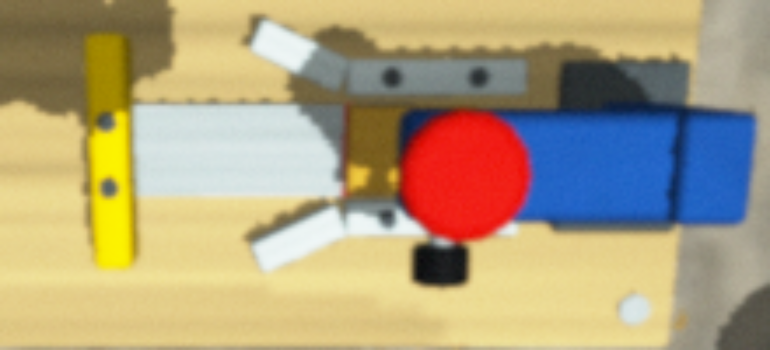

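The picture shows the red line still visible at the foot's front edge (345,150), and the bar at the same place as before pressing. The knob is 12.9 mm lower and was solid at 119.1 mm, so the joint is at about 0.0139. Handing in.

```bash
python3 -c "
from workcell import *
print(finish_job())"
```

```text
the job is handed in; nothing more can be done
None
```

I've handed the job in: by my measurements the gauge's red line is within about 1 mm of the foot's front edge, the foot rests on the gauge at about 13.9 mm of travel, and the tape measure, masking tape and sanding block were not touched; no verdict came back.

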